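Find the steel press weight among three like boxes

ROBOT

A 6-joint arm with a two-finger parallel gripper is mounted at the origin on the work surface. World frame = base frame: x ahead of the robot, y to its left, z up, the work surface at z = 0. Lengths are in m, angles in degrees, forces in N, time in s.
With the tool pointing down it reaches from about 0.3 to 0.775 m from the base axis. Payload 14.6 kg.
Tool frame: the origin (TCP) lies midway between the tips of the shut fingers; the grasp point (between the pads) lies 19 mm behind it (hold_point_z is the distance from the TCP to the grasp point, in m); z points along the fingers, y is the direction in which the jaws open and shut (so a half turn about z gives the same grasp; the last joint's range is limited). The gripper opens to 85 mm and grips with 20 to 120 N. Pads are 22 mm wide; open, the fingers measure 114 mm over their backs; the gripper's body (76 mm by 85 mm) begins 54 mm behind the grasp point. The pads swing forward as they close: fully open they stand 13 mm farther back than shut.
Start: joints at [67.002, 17.183, 87.147, -0, 75.671, -3.816], TCP at [0.181, 0.519, 0.231] pointing down, gripper open.
Joint ranges: [-173.82, 173.82], [-45.26, 126.66], [13.44, 144.39], [-59.66, 239.66], [0, 175.72], [-146.38, 146.38]. Speed limits (degrees/s): [127.2, 127.2, 147.25, 180, 180, 180].

INTERFACE

Orientations are given as a 3x3 rotation matrix whose columns are the frame's x, y, z axes.
In Python, from station import * gives the robot as it stands. The module is installed in compiled form; this text tells all that it offers.
- The arm moves only by the tool drive_tool, never from a script. Its argument "rows" is a list of rows, each an object of numbers: "claw": the gripper's target within -1 to 1 (fully open at 1, half-way at 0, shut at -1); "tx", "ty", "tz": the shift along the tool's x, y, z in units of 25 mm (1.0 is 25 mm); "wx", "wy", "wz": the turn, a rotation vector about the tool's x, y, z in units of 8 degrees (1.0 is 8 degrees). A call has 1 to 20 rows; each row shifts and turns the pose as measured when the row begins, along the tool's axes as they then stand; what a row does not reach is not made up. A row lasts 1/8 s, in which the tool goes at most 62.5 mm and 10.7 degrees, less where a joint would pass 70% of its speed; a pose out of reach is approached as far as the arm can. A call is refused whole if a number of a shift passes 1 or a number of a turn 1, either way. A call with a gripper value outside its range is refused whole. The fingers move at their own pace and stop on an object; the grip force is fixed at half the most. Time passes only in rows, so rows that do not move let the fingers close. It gives the time, the measured TCP pose, the force and the opening at its end, in the units of the state.
- observe(): the state, without advancing time (a new reading comes with each control period).
- capture(name): name is "scene" or "top" or "wrist"; returns a dict with "color" (420x560x3 uint8, blue, green, red), "z_map" (420x560 float32, m along the optical axis (not along the pixel's ray), 0 where there is no reading), "fov_y" (degrees; the focal length in pixels is half the picture's height over the tangent of half this angle, whatever the lens; pixels are square), "cx", "cy" (the principal point, pixels), "R" (3x3) and "t" (3): a world point X has camera coordinates R X + t. Camera axes: x right, y down, z forward; pixel columns grow to the right and rows downward; lengths in m; the calibration is good to about 2 mm. A picture is of the moment at which its call begins.
- close_job(): hands the job in, once; it reports no verdict.
The state is a dict: "time": time; "joint_pos": joint angles; "joint_velocities": joint speeds; "effort": joint torques, N m; "position": TCP position; "orientation": TCP orientation; "force": force on the tool from outside, world axes, zero at the start; "torque": the same for the moment, N m; "grip_width": finger opening in m.
Only numpy, scipy, OpenCV 4.12 (cv2) and the standard library are available. Lean on these libraries where they do the work, as an engineer would, in place of code of your own. Each camera call takes 0.05 s, during which the arm holds its last target. There are 200 camera calls.

TASK

One of the three identical closed white boxes holds the solid steel press weight; the other two hold light wooden dabbers of the same shape. Lift the closed boxes to feel which is the heavy one, take the lid off that one, and put its weight in the aluminium tray. Leave all three boxes standing upright on the table, the lid you took off lying on the table, and the other two boxes closed; never have two boxes open at once.

Things in the scene. Friction and masses are not known exactly. Their poses are not given: they have to be found in the camera images.
- box_a_mid (a point): Box A, one of three alike: its centre, 30 mm above its underside; x along its long side, z up. Closed white box, loose, 124 (x) x 56 (y) x 60 mm high, walls and floor 4 mm, plus a lift-off lid. Box and lid weigh 0.21 kg; contents add 0.03 kg (wooden dabber) or 0.29 to 0.38 kg (steel weight). To heft it, grip the two long sides, 56 mm apart.
- box_b_mid (a point): Box B, one of three alike: its centre, 30 mm above its underside; x along its long side, z up. Contents of every box: round foot 44 mm across, 20 high, with an upright grip 22 mm across, 50 high in all, standing on the floor at the box's centre (3 mm play); mid-grip is 39 mm above the box's underside. Fingers go in at its two x sides: inside is 116 mm long.
- box_c_mid (a point): Box C, one of three alike: its centre, 30 mm above its underside; x along its long side, z up. Every box has inside two ribs across it, 25 mm either side of its centre, tops 16 mm above its underside. The table is clear for 0.22 m from each box's centre towards the robot (-x), 40 mm to either side: room for its lid 0.155 m away.
- lid_a_bar (a point): Lid of box A: centre of its lifting bar, axes as the box's. White plate 120 x 52 x 5 mm resting loosely on the rim, a 4 mm deep locating block below (2 mm play), on top a wooden bar 40 (x) x 16 (y) x 15 mm high to lift it by. The point is 42.5 mm above the box's centre when closed, 16.5 mm above the table when the lid lies there.
- lid_b_bar (a point): Lid of box B: centre of its lifting bar, axes as the box's. As lid A.
- lid_c_bar (a point): Lid of box C: centre of its lifting bar, axes as the box's. As lid A.
- tray: shallow square aluminium tray, empty, fixed to the table: 110 x 110 mm, rim 16 mm high, floor 4 mm thick, inside 102 mm square. Origin at the centre of its underside, on the table. It stands in a row with the boxes, in any of the four places.

How it is judged:
By the outcome, as a careful person would: the job done as asked, in the order asked, and still so for the second after the job is handed in, with the robot touching nothing.
It also fails if it takes over 72 s, if anything falls off the work surface, if the arm or the gripper's body presses on something with over 40 N, if the wrist force passes 120 N, or if a joint passes its speed limit or range.

## Working session

There is one attempt and no reset: what is moved stays moved. The work goes in short steps, Python scripts to look and compute and a tool call to move; the robot and the scene stay as the last step left them, time stands still between calls to the robot, and variables do not carry over. Pictures are saved under pics/ and viewed, about 8 in all and at most 12, crops included, and the job is handed in when it is done.

Besides the shell and the picture viewer there is one more tool, called after "Request:" by a JSON object that holds its "fn" and its "kwargs". drive_tool: Moves the arm, as the interface text tells. Its arguments: {"type":"object","properties":{"rows":{"type":"array"}},"required":["rows"]}

```bash
mkdir -p pics; python3 - <<'E'
from station import *
import cv2, numpy as np
s=observe(); print(s)
for n in("scene","top"):
    c=capture(n); cv2.imwrite(f"pics/{n}0.png",c["color"]); print(n,c["fov_y"],c["cx"],c["cy"],c["R"],c["t"],(c["z_map"]>0).mean())
    np.savez(f"{n}0.npz",**c)
E
```

```text
{'time': 0.0, 'joint_pos': array([ 6.70013487e+01,  1.72161475e+01,  8.71815797e+01,  9.12174107e-04,
        7.56705939e+01, -3.81547086e+00]), 'joint_velocities': array([-0.07271811,  0.12055434,  0.00662822,  0.05715726, -0.07418577,
       -0.10522129]), 'effort': array([ 1.72585012e-03, -5.43498516e+01, -3.61794698e+01,  1.80379521e-05,
        4.01411962e-03, -3.89436877e-05]), 'position': array([0.18062438, 0.51923763, 0.2307069 ]), 'orientation': array([[-9.44471550e-01,  3.28592849e-01, -4.80091402e-04],
       [ 3.28593186e-01,  9.44470924e-01, -1.09161868e-03],
       [ 9.47342796e-05, -1.18875755e-03, -9.99999289e-01]]), 'force': array([-0.1821829 , -0.10640438, -0.11496152]), 'torque': array([-0.02348291,  0.00827139, -0.02659161]), 'grip_width': 0.08549427574707472}
scene 47.688114731097414 281.5238538500323 210.24618997271392 [[ 0.65632554  0.75444027  0.00752813]
 [ 0.56717111 -0.48678151 -0.66434983]
 [-0.49754771  0.4402995  -0.74738385]] [-0.38798559 -0.28980469  1.54625124] 0.9958248299319727
top 44.85062347043637 273.47461006004136 209.7461844295276 [[ 0.01513297 -0.99978552 -0.01413869]
 [-0.98734544 -0.01270924 -0.15807424]
 [ 0.15786065  0.0163519  -0.987326  ]] [0.01082574 0.62390134 0.98814008] 0.9958971088435374
```

View pics/top0.png

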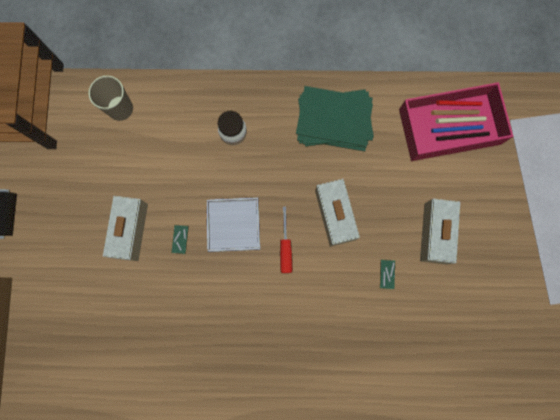

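View pics/scene0.png

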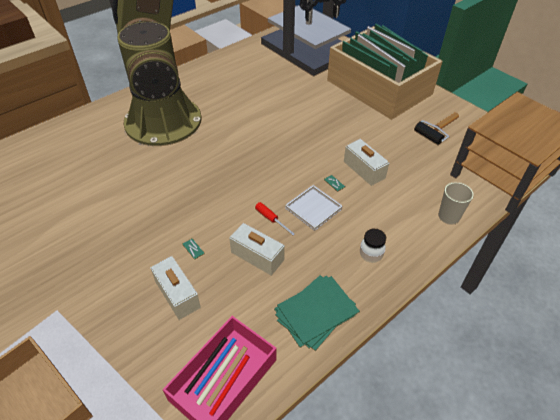

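The top view shows the boxes at pixels (120,228), (338,212) and (443,231), and the tray at (233,224). Their long sides run roughly along world x. Next I measure them from the depth map.

```bash
cat > h.py <<'E'
import numpy as np, cv2
def world(c):
    h,w=c["z_map"].shape; f=h/2/np.tan(np.radians(float(c["fov_y"]))/2)
    v,u=np.mgrid[:h,:w]; z=c["z_map"]
    P=np.stack([(u-c["cx"])/f*z,(v-c["cy"])/f*z,z],-1)-c["t"]
    return P@c["R"]
def rects(c,lo,hi,amin=8e-4,roi=(.2,.8,-.6,.6)):
    W=world(c); m=((W[...,2]>lo)&(W[...,2]<hi)&(c["z_map"]>0)&(W[...,0]>roi[0])&(W[...,0]<roi[1])&(W[...,1]>roi[2])&(W[...,1]<roi[3])).astype(np.uint8)
    n,L,st,_=cv2.connectedComponentsWithStats(m)
    out=[]
    for i in range(1,n):
        if st[i,4]<25: continue
        P=W[L==i]; (x,y),(a,b),t=cv2.minAreaRect((P[:,:2]*1000).astype(np.float32))
        if a<b: a,b,t=b,a,t-90
        out.append((round(x),round(y),round(a),round(b),round((t+90)%180-90,1),round(float(np.median(P[:,2])),4),int(st[i,4]),st[i,:2].tolist()))
    return out
E
python3 - <<'E'
from h import *
for n in("top","scene"):
    c=dict(np.load(n+"0.npz"))
    print(n)
    for lo,hi in((.055,.071),(.074,.09),(.009,.03)):
        for r in rects(c,lo,hi): print(lo,r)
E
```

```text
top
0.055 (780, 546, 97, 40, -88.9, 0.0596, 369, [0, 123])
0.055 (788, 113, 52, 23, 87.4, 0.0688, 205, [217, 123])
0.055 (771, -366, 207, 57, -90.0, 0.0596, 326, [411, 127])
0.055 (794, -320, 38, 10, -78.9, 0.0629, 75, [431, 127])
0.055 (778, -328, 29, 9, -79.6, 0.0588, 58, [436, 135])
0.055 (622, -110, 124, 57, 14.9, 0.0646, 1537, [317, 179])
0.055 (583, 326, 124, 58, -6.6, 0.0646, 1543, [103, 196])
0.055 (586, -321, 125, 57, -6.2, 0.0646, 1587, [427, 198])
0.074 (766, 505, 28, 16, -47.0, 0.0826, 63, [27, 127])
0.074 (622, -110, 40, 16, 15.1, 0.0795, 166, [333, 199])
0.074 (583, 325, 40, 17, -3.5, 0.0798, 171, [113, 216])
0.074 (586, -321, 41, 17, -6.2, 0.0797, 183, [441, 219])
0.009 (783, 108, 58, 21, -77.2, 0.0198, 77, [220, 131])
0.009 (784, -109, 167, 31, 89.8, 0.0232, 1010, [296, 131])
0.009 (763, -364, 209, 57, 85.2, 0.019, 269, [406, 132])
0.009 (797, -424, 25, 8, -78.7, 0.0271, 30, [479, 132])
0.009 (766, 504, 29, 15, -46.4, 0.0204, 63, [41, 137])
0.009 (615, -83, 124, 7, 17.9, 0.0204, 72, [315, 189])
0.009 (613, 574, 91, 14, -3.8, 0.0241, 275, [5, 192])
0.009 (598, 106, 110
[... 978 characters left out ...]
 46, [457, 152])
0.074 (624, -109, 40, 18, 12.2, 0.0802, 113, [248, 232])
0.074 (586, -320, 43, 16, -7.0, 0.0805, 123, [165, 269])
0.009 (343, 570, 283, 34, 5.0, 0.0191, 370, [331, 77])
0.009 (621, 575, 100, 31, 13.8, 0.0228, 175, [414, 126])
0.009 (591, 304, 136, 53, 16.5, 0.0202, 239, [344, 154])
0.009 (775, 505, 28, 16, 35.4, 0.0184, 55, [450, 168])
0.009 (600, 107, 114, 112, -87.0, 0.0152, 356, [285, 185])
0.009 (569, -5, 138, 25, 3.1, 0.0216, 280, [255, 202])
0.009 (637, -129, 135, 50, 37.1, 0.0202, 268, [230, 246])
0.009 (785, -107, 170, 31, 88.9, 0.0252, 643, [275, 275])
0.009 (595, -344, 136, 51, 18.2, 0.0193, 173, [154, 278])
0.009 (765, -359, 194, 52, 85.4, 0.0199, 410, [170, 325])
```

```bash
cat > go.py <<'E'
# usage: go.py jaw_deg x y z [x y z ...] : turn needed, then shifts in tool units in the turned frame
import sys,numpy as np
from station import observe
s=observe(); R=s["orientation"]; p=s["position"]; a=[float(v) for v in sys.argv[1:]]
cur=np.degrees(np.arctan2(R[1,1],R[0,1])); d=(a[0]-cur+90)%180-90
if len(sys.argv)>2 and False: pass
print("t",round(s["time"],2),"p",p.round(4),"jaw",round(cur,1),"z",R[:,2].round(4),"w",round(s["grip_width"],4),"F",s["force"].round(2),"j6",s["joint_pos"][5].round(1))
th=np.radians(cur+d); y=np.array([np.cos(th),np.sin(th),0]); z=np.array([0,0,-1.]); x=np.cross(y,z)
print("wz",round(-d/8,3))
for q in np.reshape(a[1:],(-1,3)):
    e=q-p; print("shift",(np.array([e@x,e@y,e@z])/.025).round(2)); p=q
E
python3 go.py 84 .584 .326 .13 .584 .326 .021
```

```text
t 0.1 p [0.1807 0.5193 0.2308] jaw 70.8 z [-4.e-04 -1.e-03 -1.e+00] w 0.0854 F [-0.35 -0.38  0.09] j6 -3.8
wz -1.648
shift [-16.85  -6.     4.03]
shift [0.   0.   4.36]
```

Request:
{"fn": "drive_tool", "kwargs": {"rows": [{"claw": 1,"wz": -0.85},{"claw": 1,"wz": -0.8,"tx": -1,"ty": -0.35},{"claw": 1,"tx": -1,"ty": -0.35},{"claw": 1,"tx": -1,"ty": -0.35,"tz": 0.25},{"claw": 1,"tx": -1,"ty": -0.35,"tz": 0.25},{"claw": 1,"tx": -1,"ty": -0.35,"tz": 0.25},{"claw": 1,"tx": -1,"ty": -0.35,"tz": 0.25},{"claw": 1,"tx": -1,"ty": -0.35,"tz": 0.25},{"claw": 1,"tx": -1,"ty": -0.35,"tz": 0.25},{"claw": 1,"tx": -1,"ty": -0.35,"tz": 0.25},{"claw": 1,"tx": -1,"ty": -0.35,"tz": 0.25},{"claw": 1,"tx": -1,"ty": -0.35,"tz": 0.25},{"claw": 1,"tx": -1,"ty": -0.35,"tz": 0.25},{"claw": 1,"tx": -1,"ty": -0.35,"tz": 0.25},{"claw": 1,"tx": -1,"ty": -0.35,"tz": 0.25},{"claw": 1,"tx": -1,"ty": -0.35,"tz": 0.25},{"claw": 1,"tx": -1,"ty": -0.35,"tz": 0.25}]}}

```text
invalid input
```

```bash
python3 go.py 84 .584 .326 .13 .584 .326 .021
```

```text
t 0.1 p [0.1807 0.5193 0.2308] jaw 70.8 z [-4.e-04 -1.e-03 -1.e+00] w 0.0854 F [-0.35 -0.38  0.09] j6 -3.8
wz -1.648
shift [-16.85  -6.     4.03]
shift [0.   0.   4.36]
```

Request:
{"fn": "drive_tool", "kwargs": {"rows": [{"claw": 1,"tx": 0,"ty": 0,"tz": 0,"wx": 0,"wy": 0,"wz": -0.85},{"claw": 1,"tx": -1,"ty": -0.35,"tz": 0.25,"wx": 0,"wy": 0,"wz": -0.8},{"claw": 1,"tx": -1,"ty": -0.35,"tz": 0.25,"wx": 0,"wy": 0,"wz": 0},{"claw": 1,"tx": -1,"ty": -0.35,"tz": 0.25,"wx": 0,"wy": 0,"wz": 0},{"claw": 1,"tx": -1,"ty": -0.35,"tz": 0.25,"wx": 0,"wy": 0,"wz": 0},{"claw": 1,"tx": -1,"ty": -0.35,"tz": 0.25,"wx": 0,"wy": 0,"wz": 0},{"claw": 1,"tx": -1,"ty": -0.35,"tz": 0.25,"wx": 0,"wy": 0,"wz": 0},{"claw": 1,"tx": -1,"ty": -0.35,"tz": 0.25,"wx": 0,"wy": 0,"wz": 0},{"claw": 1,"tx": -1,"ty": -0.35,"tz": 0.25,"wx": 0,"wy": 0,"wz": 0},{"claw": 1,"tx": -1,"ty": -0.35,"tz": 0.25,"wx": 0,"wy": 0,"wz": 0},{"claw": 1,"tx": -1,"ty": -0.35,"tz": 0.25,"wx": 0,"wy": 0,"wz": 0},{"claw": 1,"tx": -1,"ty": -0.35,"tz": 0.25,"wx": 0,"wy": 0,"wz": 0}]}}

```text
time: 1.6
position: [0.4494, 0.3895, 0.156]
orientation: [[-0.996, 0.093, -0.005], [0.093, 0.996, -0.006], [0.005, -0.007, -1.0]]
force: [-0.2, 0.6, -0.1]
grip_width: 0.0855
```

```bash
python3 go.py 84 .584 .326 .13 .584 .326 .021
```

```text
t 1.6 p [0.4494 0.3895 0.156 ] jaw 84.6 z [-0.0051 -0.0063 -1.    ] w 0.0855 F [-0.21  0.56 -0.09] j6 -47.2
wz 0.08
shift [-5.62 -1.96  1.04]
shift [0.   0.   4.36]
```

Request:
{"fn": "drive_tool", "kwargs": {"rows": [{"claw": 1,"tx": -1,"ty": -0.35,"tz": 0.15,"wx": 0,"wy": 0,"wz": 0.08},{"claw": 1,"tx": -1,"ty": -0.35,"tz": 0.15,"wx": 0,"wy": 0,"wz": 0},{"claw": 1,"tx": -1,"ty": -0.35,"tz": 0.15,"wx": 0,"wy": 0,"wz": 0},{"claw": 1,"tx": -1,"ty": -0.35,"tz": 0.15,"wx": 0,"wy": 0,"wz": 0},{"claw": 1,"tx": -1,"ty": -0.35,"tz": 0.15,"wx": 0,"wy": 0,"wz": 0},{"claw": 1,"tx": -0.6,"ty": -0.2,"tz": 0.15,"wx": 0,"wy": 0,"wz": 0},{"claw": 1,"tx": 0,"ty": 0,"tz": 0,"wx": 0,"wy": 0,"wz": 0}]}}

```text
time: 2.48
position: [0.5875, 0.3225, 0.1284]
orientation: [[-0.994, 0.106, -0.011], [0.107, 0.994, -0.009], [0.01, -0.01, -1.0]]
force: [-0.6, -0.1, -0.4]
grip_width: 0.0853
```

```bash
python3 go.py 84 .584 .326 .021
```

```text
t 2.48 p [0.5875 0.3225 0.1284] jaw 83.9 z [-0.0107 -0.0093 -0.9999] w 0.0853 F [-0.57 -0.08 -0.37] j6 -58.1
wz -0.014
shift [0.15 0.12 4.29]
```

```bash
sed -i 's/^if len.*$/k=57.3\/8; print("level wx",round(R[2,1]*k,3),"wy",round(-R[2,0]*k,3))/' go.py; python3 go.py 84
```

```text
level wx -0.075 wy -0.069
t 2.48 p [0.5875 0.3225 0.1284] jaw 83.9 z [-0.0107 -0.0093 -0.9999] w 0.0853 F [-0.57 -0.08 -0.37] j6 -58.1
wz -0.014
```

Request:
{"fn": "drive_tool", "kwargs": {"rows": [{"claw": 1,"tx": 0.15,"ty": 0.12,"tz": 0.6,"wx": -0.07,"wy": -0.07,"wz": 0},{"claw": 1,"tx": 0,"ty": 0,"tz": 0.9,"wx": 0,"wy": 0,"wz": 0},{"claw": 1,"tx": 0,"ty": 0,"tz": 0.9,"wx": 0,"wy": 0,"wz": 0},{"claw": 1,"tx": 0,"ty": 0,"tz": 0.9,"wx": 0,"wy": 0,"wz": 0},{"claw": 1,"tx": 0,"ty": 0,"tz": 0.7,"wx": 0,"wy": 0,"wz": 0},{"claw": 1,"tx": 0,"ty": 0,"tz": 0.3,"wx": 0,"wy": 0,"wz": 0},{"claw": 1,"tx": 0,"ty": 0,"tz": 0,"wx": 0,"wy": 0,"wz": 0}]}}

```text
time: 3.35
position: [0.58, 0.33, 0.0196]
orientation: [[-0.995, 0.102, 0.001], [0.102, 0.995, 0.001], [-0.001, 0.001, -1.0]]
force: [-0.6, 0.2, -0.1]
grip_width: 0.0856
```

```bash
python3 go.py 84 .584 .326 .021
```

```text
level wx 0.008 wy 0.009
t 3.35 p [0.58   0.33   0.0196] jaw 84.1 z [ 0.0014  0.001  -1.    ] w 0.0856 F [-0.55  0.21 -0.13] j6 -57.6
wz 0.016
shift [-0.17 -0.14 -0.06]
```

Request:
{"fn": "drive_tool", "kwargs": {"rows": [{"claw": 1,"tx": -0.15,"ty": -0.14,"tz": -0.05,"wx": 0,"wy": 0,"wz": 0},{"claw": -1,"tx": 0,"ty": 0,"tz": 0,"wx": 0,"wy": 0,"wz": 0},{"claw": -1,"tx": 0,"ty": 0,"tz": 0,"wx": 0,"wy": 0,"wz": 0},{"claw": -1,"tx": 0,"ty": 0,"tz": 0,"wx": 0,"wy": 0,"wz": 0},{"claw": -1,"tx": 0,"ty": 0,"tz": 0,"wx": 0,"wy": 0,"wz": 0},{"claw": -1,"tx": 0,"ty": 0,"tz": 0,"wx": 0,"wy": 0,"wz": 0}]}}

```text
time: 4.1
position: [0.5845, 0.3262, 0.0232]
orientation: [[-0.995, 0.103, 0.004], [0.103, 0.995, 0.002], [-0.004, 0.003, -1.0]]
force: [0.3, -0.3, -0.7]
grip_width: 0.0554
```

```bash
python3 go.py 84 .584 .326 .021
```

```text
level wx 0.02 wy 0.026
t 4.1 p [0.5845 0.3262 0.0232] jaw 84.1 z [ 0.004   0.0023 -1.    ] w 0.0554 F [ 0.31 -0.31 -0.68] j6 -58.1
wz 0.013
shift [ 0.02 -0.01  0.09]
```

Gripped at 55 mm. Lift and feel.

Request:
{"fn": "drive_tool", "kwargs": {"rows": [{"claw": -1,"tx": 0,"ty": 0,"tz": -0.4,"wx": 0,"wy": 0,"wz": 0},{"claw": -1,"tx": 0,"ty": 0,"tz": -0.6,"wx": 0,"wy": 0,"wz": 0},{"claw": -1,"tx": 0,"ty": 0,"tz": 0,"wx": 0,"wy": 0,"wz": 0},{"claw": -1,"tx": 0,"ty": 0,"tz": 0,"wx": 0,"wy": 0,"wz": 0},{"claw": -1,"tx": 0,"ty": 0,"tz": 0,"wx": 0,"wy": 0,"wz": 0}]}}

```text
time: 4.72
position: [0.5844, 0.3262, 0.0503]
orientation: [[-0.995, 0.103, 0.004], [0.103, 0.995, 0.002], [-0.004, 0.003, -1.0]]
force: [0.3, 0.8, -3.3]
grip_width: 0.0553
```

```bash
python3 go.py 84 .584 .326 .023; python3 go.py 84 | grep F
```

```text
level wx 0.021 wy 0.028
t 4.72 p [0.5844 0.3262 0.0503] jaw 84.1 z [ 0.0043  0.0025 -1.    ] w 0.0553 F [ 0.3   0.79 -3.28] j6 -58.1
wz 0.014
shift [ 0.01 -0.01  1.09]
t 4.72 p [0.5844 0.3262 0.0503] jaw 84.1 z [ 0.0043  0.0025 -1.    ] w 0.0553 F [ 0.3   0.79 -3.28] j6 -58.1
```

Request:
{"fn": "drive_tool", "kwargs": {"rows": [{"claw": -1,"tx": 0,"ty": 0,"tz": 0,"wx": 0,"wy": 0,"wz": 0}]}}

```text
time: 4.85
position: [0.5843, 0.3261, 0.05]
orientation: [[-0.995, 0.103, 0.004], [0.103, 0.995, 0.002], [-0.004, 0.003, -1.0]]
force: [-0.4, -0.0, -1.9]
grip_width: 0.0556
```

Request:
{"fn": "drive_tool", "kwargs": {"rows": [{"claw": -1,"tx": 0,"ty": 0,"tz": 0,"wx": 0,"wy": 0,"wz": 0}]}}

```text
time: 4.97
position: [0.5842, 0.326, 0.0497]
orientation: [[-0.995, 0.103, 0.003], [0.103, 0.995, 0.002], [-0.003, 0.002, -1.0]]
force: [-0.2, 1.0, -2.6]
grip_width: 0.0555
```

Request:
{"fn": "drive_tool", "kwargs": {"rows": [{"claw": -1,"tx": 0,"ty": 0,"tz": 0,"wx": 0,"wy": 0,"wz": 0}]}}

```text
time: 5.1
position: [0.5841, 0.326, 0.0496]
orientation: [[-0.995, 0.103, 0.003], [0.103, 0.995, 0.002], [-0.003, 0.002, -1.0]]
force: [-0.3, -0.2, -2.6]
grip_width: 0.0552
```

Request:
{"fn": "drive_tool", "kwargs": {"rows": [{"claw": -1,"tx": 0,"ty": 0,"tz": 0.6,"wx": 0,"wy": 0,"wz": 0},{"claw": -1,"tx": 0,"ty": 0,"tz": 0.3,"wx": 0,"wy": 0,"wz": 0},{"claw": -1,"tx": 0,"ty": 0,"tz": 0.05,"wx": 0,"wy": 0,"wz": 0},{"claw": -1,"tx": 0,"ty": 0,"tz": 0.05,"wx": 0,"wy": 0,"wz": 0}]}}

```text
time: 5.6
position: [0.584, 0.326, 0.0231]
orientation: [[-0.995, 0.103, 0.003], [0.103, 0.995, 0.002], [-0.002, 0.002, -1.0]]
force: [-10.6, -5.4, 20.3]
grip_width: 0.0554
```

Request:
{"fn": "drive_tool", "kwargs": {"rows": [{"claw": 1,"tx": 0,"ty": 0,"tz": 0,"wx": 0,"wy": 0,"wz": 0},{"claw": 1,"tx": 0,"ty": 0,"tz": 0,"wx": 0,"wy": 0,"wz": 0},{"claw": 1,"tx": 0,"ty": 0,"tz": 0,"wx": 0,"wy": 0,"wz": 0},{"claw": 1,"tx": 0,"ty": 0,"tz": 0,"wx": 0,"wy": 0,"wz": 0},{"claw": 1,"tx": 0,"ty": 0,"tz": -0.5,"wx": 0,"wy": 0,"wz": 0},{"claw": 1,"tx": 0,"ty": 0,"tz": -1,"wx": 0,"wy": 0,"wz": 0},{"claw": 1,"tx": 0,"ty": 0,"tz": -1,"wx": 0,"wy": 0,"wz": 0},{"claw": 1,"tx": 0,"ty": 0,"tz": -1,"wx": 0,"wy": 0,"wz": 0},{"claw": 1,"tx": 0,"ty": 0,"tz": -1,"wx": 0,"wy": 0,"wz": 0}]}}

```text
time: 6.72
position: [0.5838, 0.3258, 0.1419]
orientation: [[-0.995, 0.103, 0.003], [0.103, 0.995, 0.002], [-0.003, 0.002, -1.0]]
force: [0.8, 0.1, -0.2]
grip_width: 0.0853
```

```bash
python3 go.py 105 .6235 -.110 .13 .6235 -.11 .022; python3 go.py 84 .6235 -.110 .13
```

```text
level wx 0.017 wy 0.023
t 6.72 p [0.5838 0.3258 0.1419] jaw 84.1 z [ 0.0035  0.0021 -1.    ] w 0.0853 F [ 0.77  0.14 -0.22] j6 -58.1
wz -2.611
shift [  2.98 -17.25   0.47]
shift [0.   0.   4.32]
level wx 0.017 wy 0.023
t 6.72 p [0.5838 0.3258 0.1419] jaw 84.1 z [ 0.0035  0.0021 -1.    ] w 0.0853 F [ 0.77  0.14 -0.22] j6 -58.1
wz 0.014
shift [ -3.4  -17.17   0.47]
```

Request:
{"fn": "drive_tool", "kwargs": {"rows": [{"claw": 1,"tx": 0,"ty": -0.6,"tz": 0,"wx": 0,"wy": 0,"wz": -0.9},{"claw": 1,"tx": 0,"ty": -1,"tz": 0,"wx": 0,"wy": 0,"wz": -0.9},{"claw": 1,"tx": 0.1,"ty": -1,"tz": 0,"wx": 0,"wy": 0,"wz": -0.8},{"claw": 1,"tx": 0.15,"ty": -1,"tz": 0,"wx": 0,"wy": 0,"wz": 0},{"claw": 1,"tx": 0.15,"ty": -1,"tz": 0,"wx": 0,"wy": 0,"wz": 0},{"claw": 1,"tx": 0.15,"ty": -1,"tz": 0,"wx": 0,"wy": 0,"wz": 0},{"claw": 1,"tx": 0.15,"ty": -1,"tz": 0,"wx": 0,"wy": 0,"wz": 0},{"claw": 1,"tx": 0.15,"ty": -1,"tz": 0,"wx": 0,"wy": 0,"wz": 0},{"claw": 1,"tx": 0.15,"ty": -1,"tz": 0,"wx": 0,"wy": 0,"wz": 0},{"claw": 1,"tx": 0.15,"ty": -1,"tz": 0,"wx": 0,"wy": 0,"wz": 0},{"claw": 1,"tx": 0.15,"ty": -1,"tz": 0,"wx": 0,"wy": 0,"wz": 0},{"claw": 1,"tx": 0.15,"ty": -1,"tz": 0,"wx": 0,"wy": 0,"wz": 0},{"claw": 1,"tx": 0.15,"ty": -1,"tz": 0,"wx": 0,"wy": 0,"wz": 0}]}}

```text
time: 8.35
position: [0.6183, 0.0022, 0.1574]
orientation: [[-0.962, -0.272, 0.021], [-0.272, 0.962, 0.007], [-0.022, 0.001, -1.0]]
force: [0.4, -0.4, 0.1]
grip_width: 0.0853
```

```bash
python3 go.py 105 .6235 -.110 .13 .6235 -.11 .022
```

```text
level wx 0.005 wy 0.156
t 8.35 p [0.6183 0.0022 0.1574] jaw 105.8 z [ 0.0207  0.0066 -0.9998] w 0.0853 F [ 0.39 -0.37  0.15] j6 -109.3
wz 0.099
shift [ 0.96 -4.39  1.09]
shift [0.   0.   4.32]
```

Request:
{"fn": "drive_tool", "kwargs": {"rows": [{"claw": 1,"tx": 0.2,"ty": -1,"tz": 0.2,"wx": 0,"wy": 0.15,"wz": 0.1},{"claw": 1,"tx": 0.2,"ty": -1,"tz": 0.2,"wx": 0,"wy": 0,"wz": 0},{"claw": 1,"tx": 0.2,"ty": -1,"tz": 0.2,"wx": 0,"wy": 0,"wz": 0},{"claw": 1,"tx": 0.1,"ty": -0.7,"tz": 0.2,"wx": 0,"wy": 0,"wz": 0},{"claw": 1,"tx": 0,"ty": -0.3,"tz": 0.2,"wx": 0,"wy": 0,"wz": 0},{"claw": 1,"tx": 0,"ty": 0,"tz": 0,"wx": 0,"wy": 0,"wz": 0}]}}

```text
time: 9.1
position: [0.6287, -0.1033, 0.1361]
orientation: [[-0.966, -0.257, 0.005], [-0.257, 0.966, 0.0], [-0.005, -0.001, -1.0]]
force: [-0.4, 0.5, -0.6]
grip_width: 0.0852
```

```bash
python3 go.py 105 .6235 -.110 .13 .6235 -.11 .022
```

```text
level wx -0.006 wy 0.033
t 9.1 p [ 0.6287 -0.1033  0.1361] jaw 104.9 z [ 4.7e-03  3.0e-04 -1.0e+00] w 0.0852 F [-0.37  0.53 -0.59] j6 -117.6
wz -0.015
shift [ 0.27 -0.21  0.24]
shift [0.   0.   4.32]
```

Request:
{"fn": "drive_tool", "kwargs": {"rows": [{"claw": 1,"tx": 0.25,"ty": -0.2,"tz": 0.6,"wx": 0,"wy": 0.03,"wz": 0},{"claw": 1,"tx": 0,"ty": 0,"tz": 0.9,"wx": 0,"wy": 0,"wz": 0},{"claw": 1,"tx": 0,"ty": 0,"tz": 0.9,"wx": 0,"wy": 0,"wz": 0},{"claw": 1,"tx": 0,"ty": 0,"tz": 0.9,"wx": 0,"wy": 0,"wz": 0},{"claw": 1,"tx": 0,"ty": 0,"tz": 0.9,"wx": 0,"wy": 0,"wz": 0},{"claw": 1,"tx": 0,"ty": 0,"tz": 0.3,"wx": 0,"wy": 0,"wz": 0},{"claw": 1,"tx": 0,"ty": 0,"tz": 0,"wx": 0,"wy": 0,"wz": 0}]}}

```text
time: 9.98
position: [0.6214, -0.1072, 0.0164]
orientation: [[-0.965, -0.261, -0.003], [-0.261, 0.965, -0.0], [0.003, 0.0, -1.0]]
force: [0.2, 0.6, -0.1]
grip_width: 0.0854
```

```bash
python3 go.py 105 .6235 -.110 .023
```

```text
level wx 0.004 wy -0.022
t 9.97 p [ 0.6214 -0.1072  0.0164] jaw 105.1 z [-3.e-03 -3.e-04 -1.e+00] w 0.0854 F [ 0.23  0.62 -0.06] j6 -118.2
wz 0.016
shift [-0.05 -0.13 -0.26]
```

Request:
{"fn": "drive_tool", "kwargs": {"rows": [{"claw": 1,"tx": -0.05,"ty": -0.13,"tz": -0.25,"wx": 0,"wy": 0,"wz": 0},{"claw": -1,"tx": 0,"ty": 0,"tz": 0,"wx": 0,"wy": 0,"wz": 0},{"claw": -1,"tx": 0,"ty": 0,"tz": 0,"wx": 0,"wy": 0,"wz": 0},{"claw": -1,"tx": 0,"ty": 0,"tz": 0,"wx": 0,"wy": 0,"wz": 0},{"claw": -1,"tx": 0,"ty": 0,"tz": 0,"wx": 0,"wy": 0,"wz": 0},{"claw": -1,"tx": 0,"ty": 0,"tz": 0,"wx": 0,"wy": 0,"wz": 0}]}}

```text
time: 10.72
position: [0.6244, -0.1103, 0.0255]
orientation: [[-0.965, -0.261, -0.0], [-0.261, 0.965, -0.001], [0.0, -0.001, -1.0]]
force: [1.6, -1.6, 0.3]
grip_width: 0.0553
```

Request:
{"fn": "drive_tool", "kwargs": {"rows": [{"claw": -1,"tx": 0,"ty": 0,"tz": -0.4,"wx": 0,"wy": 0,"wz": 0},{"claw": -1,"tx": 0,"ty": 0,"tz": -0.6,"wx": 0,"wy": 0,"wz": 0},{"claw": -1,"tx": 0,"ty": 0,"tz": 0,"wx": 0,"wy": 0,"wz": 0},{"claw": -1,"tx": 0,"ty": 0,"tz": 0,"wx": 0,"wy": 0,"wz": 0},{"claw": -1,"tx": 0,"ty": 0,"tz": 0,"wx": 0,"wy": 0,"wz": 0}]}}

```text
time: 11.35
position: [0.6245, -0.1103, 0.0526]
orientation: [[-0.965, -0.261, 0.0], [-0.261, 0.965, -0.001], [-0.0, -0.001, -1.0]]
force: [0.1, 0.1, -2.2]
grip_width: 0.0551
```

Request:
{"fn": "drive_tool", "kwargs": {"rows": [{"claw": -1,"tx": 0,"ty": 0,"tz": 0,"wx": 0,"wy": 0,"wz": 0}]}}

```text
time: 11.48
position: [0.6244, -0.1103, 0.0523]
orientation: [[-0.965, -0.261, -0.0], [-0.261, 0.965, -0.001], [0.0, -0.001, -1.0]]
force: [-0.8, -0.5, -2.2]
grip_width: 0.0555
```

Request:
{"fn": "drive_tool", "kwargs": {"rows": [{"claw": -1,"tx": 0,"ty": 0,"tz": 0,"wx": 0,"wy": 0,"wz": 0}]}}

```text
time: 11.6
position: [0.6242, -0.1102, 0.0521]
orientation: [[-0.965, -0.261, -0.0], [-0.261, 0.965, -0.001], [0.001, -0.001, -1.0]]
force: [-0.4, 0.2, -2.4]
grip_width: 0.0552
```

Request:
{"fn": "drive_tool", "kwargs": {"rows": [{"claw": -1,"tx": 0,"ty": 0,"tz": 0,"wx": 0,"wy": 0,"wz": 0}]}}

```text
time: 11.72
position: [0.6242, -0.1102, 0.0519]
orientation: [[-0.965, -0.261, -0.001], [-0.261, 0.965, -0.001], [0.001, -0.001, -1.0]]
force: [-0.1, -0.6, -1.9]
grip_width: 0.0551
```

Also light. I set it down and go to the right-hand box.

Request:
{"fn": "drive_tool", "kwargs": {"rows": [{"claw": -1,"tx": 0,"ty": 0,"tz": 0.6,"wx": 0,"wy": 0,"wz": 0},{"claw": -1,"tx": 0,"ty": 0,"tz": 0.3,"wx": 0,"wy": 0,"wz": 0},{"claw": -1,"tx": 0,"ty": 0,"tz": 0.03,"wx": 0,"wy": 0,"wz": 0},{"claw": -1,"tx": 0,"ty": 0,"tz": 0,"wx": 0,"wy": 0,"wz": 0}]}}

```text
time: 12.22
position: [0.6237, -0.1101, 0.0261]
orientation: [[-0.965, -0.261, -0.002], [-0.261, 0.965, -0.0], [0.002, 0.0, -1.0]]
force: [-0.5, 0.3, -2.6]
grip_width: 0.0555
```

Request:
{"fn": "drive_tool", "kwargs": {"rows": [{"claw": -1,"tx": 0,"ty": 0,"tz": 0.04,"wx": 0,"wy": 0,"wz": 0},{"claw": 1,"tx": 0,"ty": 0,"tz": 0,"wx": 0,"wy": 0,"wz": 0},{"claw": 1,"tx": 0,"ty": 0,"tz": 0,"wx": 0,"wy": 0,"wz": 0},{"claw": 1,"tx": 0,"ty": 0,"tz": 0,"wx": 0,"wy": 0,"wz": 0},{"claw": 1,"tx": 0,"ty": 0,"tz": 0,"wx": 0,"wy": 0,"wz": 0},{"claw": 1,"tx": 0,"ty": 0,"tz": -0.5,"wx": 0,"wy": 0,"wz": 0},{"claw": 1,"tx": 0,"ty": 0,"tz": -1,"wx": 0,"wy": 0,"wz": 0},{"claw": 1,"tx": 0,"ty": 0,"tz": -1,"wx": 0,"wy": 0,"wz": 0},{"claw": 1,"tx": 0,"ty": 0,"tz": -1,"wx": 0,"wy": 0,"wz": 0},{"claw": 1,"tx": 0,"ty": 0,"tz": -1,"wx": 0,"wy": 0,"wz": 0}]}}

```text
time: 13.48
position: [0.6241, -0.1101, 0.1445]
orientation: [[-0.965, -0.261, -0.0], [-0.261, 0.965, -0.001], [0.001, -0.001, -1.0]]
force: [-0.4, -0.2, 0.1]
grip_width: 0.0857
```

```bash
python3 go.py 83.8 .5865 -.3205 .13 .5865 -.3205 .022
```

```text
level wx -0.006 wy -0.004
t 13.47 p [ 0.6241 -0.1101  0.1445] jaw 105.1 z [-3.e-04 -1.e-03 -1.e+00] w 0.0857 F [-0.43 -0.17  0.13] j6 -118.4
wz 2.667
shift [ 0.59 -8.53  0.58]
shift [0.   0.   4.32]
```

Request:
{"fn": "drive_tool", "kwargs": {"rows": [{"claw": 1,"tx": 0,"ty": -0.2,"tz": 0,"wx": 0,"wy": 0,"wz": 0.9},{"claw": 1,"tx": 0,"ty": -0.5,"tz": 0,"wx": 0,"wy": 0,"wz": 0.9},{"claw": 1,"tx": 0.1,"ty": -1,"tz": 0,"wx": 0,"wy": 0,"wz": 0.85},{"claw": 1,"tx": 0.1,"ty": -1,"tz": 0,"wx": 0,"wy": 0,"wz": 0},{"claw": 1,"tx": 0.1,"ty": -1,"tz": 0.1,"wx": 0,"wy": 0,"wz": 0},{"claw": 1,"tx": 0,"ty": -1,"tz": 0.1,"wx": 0,"wy": 0,"wz": 0},{"claw": 1,"tx": 0,"ty": -1,"tz": 0.1,"wx": 0,"wy": 0,"wz": 0},{"claw": 1,"tx": 0,"ty": -1,"tz": 0.1,"wx": 0,"wy": 0,"wz": 0},{"claw": 1,"tx": 0,"ty": -0.6,"tz": 0.1,"wx": 0,"wy": 0,"wz": 0},{"claw": 1,"tx": 0,"ty": 0,"tz": 0,"wx": 0,"wy": 0,"wz": 0}]}}

```text
time: 14.72
position: [0.6046, -0.2969, 0.1441]
orientation: [[-0.993, 0.117, 0.012], [0.117, 0.993, -0.005], [-0.012, -0.003, -1.0]]
force: [0.3, 0.3, -0.3]
grip_width: 0.0852
```

```bash
python3 go.py 83.8 .5865 -.3205 .13 .5865 -.3205 .022
```

```text
level wx -0.023 wy 0.086
t 14.72 p [ 0.6046 -0.2969  0.1441] jaw 83.3 z [ 0.0116 -0.0047 -0.9999] w 0.0852 F [ 0.3   0.35 -0.31] j6 -112.6
wz -0.064
shift [ 0.62 -1.02  0.56]
shift [0.   0.   4.32]
```

Request:
{"fn": "drive_tool", "kwargs": {"rows": [{"claw": 1,"tx": 0.4,"ty": -0.7,"tz": 0.3,"wx": -0.02,"wy": 0.08,"wz": -0.06},{"claw": 1,"tx": 0.2,"ty": -0.3,"tz": 0.2,"wx": 0,"wy": 0,"wz": 0},{"claw": 1,"tx": 0,"ty": 0,"tz": 0,"wx": 0,"wy": 0,"wz": 0}]}}

```text
time: 15.1
position: [0.5859, -0.3203, 0.1306]
orientation: [[-0.994, 0.107, -0.0], [0.107, 0.994, 0.0], [0.0, 0.0, -1.0]]
force: [0.5, 0.5, -0.0]
grip_width: 0.0853
```

```bash
python3 go.py 83.8 .5865 -.3205 .023
```

```text
level wx 0.001 wy -0.003
t 15.1 p [ 0.5859 -0.3203  0.1306] jaw 83.9 z [-4.e-04  1.e-04 -1.e+00] w 0.0853 F [ 0.52  0.54 -0.04] j6 -115.7
wz 0.008
shift [-0.02 -0.01  4.3 ]
```

Request:
{"fn": "drive_tool", "kwargs": {"rows": [{"claw": 1,"tx": 0,"ty": 0,"tz": 0.6,"wx": 0,"wy": 0,"wz": 0},{"claw": 1,"tx": 0,"ty": 0,"tz": 0.9,"wx": 0,"wy": 0,"wz": 0},{"claw": 1,"tx": 0,"ty": 0,"tz": 0.9,"wx": 0,"wy": 0,"wz": 0},{"claw": 1,"tx": 0,"ty": 0,"tz": 0.9,"wx": 0,"wy": 0,"wz": 0},{"claw": 1,"tx": 0,"ty": 0,"tz": 0.7,"wx": 0,"wy": 0,"wz": 0},{"claw": 1,"tx": 0,"ty": 0,"tz": 0.2,"wx": 0,"wy": 0,"wz": 0},{"claw": -1,"tx": 0,"ty": 0,"tz": 0,"wx": 0,"wy": 0,"wz": 0},{"claw": -1,"tx": 0,"ty": 0,"tz": 0,"wx": 0,"wy": 0,"wz": 0},{"claw": -1,"tx": 0,"ty": 0,"tz": 0,"wx": 0,"wy": 0,"wz": 0},{"claw": -1,"tx": 0,"ty": 0,"tz": 0,"wx": 0,"wy": 0,"wz": 0},{"claw": -1,"tx": 0,"ty": 0,"tz": 0,"wx": 0,"wy": 0,"wz": 0}]}}

```text
time: 16.48
position: [0.5867, -0.3179, 0.02]
orientation: [[-0.995, 0.104, 0.0], [0.104, 0.995, 0.0], [-0.0, 0.0, -1.0]]
force: [0.7, 0.1, -4.9]
grip_width: 0.0555
```

Request:
{"fn": "drive_tool", "kwargs": {"rows": [{"claw": -1,"tx": 0,"ty": 0,"tz": -0.4,"wx": 0,"wy": 0,"wz": 0},{"claw": -1,"tx": 0,"ty": 0,"tz": -0.6,"wx": 0,"wy": 0,"wz": 0},{"claw": -1,"tx": 0,"ty": 0,"tz": 0,"wx": 0,"wy": 0,"wz": 0},{"claw": -1,"tx": 0,"ty": 0,"tz": 0,"wx": 0,"wy": 0,"wz": 0},{"claw": -1,"tx": 0,"ty": 0,"tz": 0,"wx": 0,"wy": 0,"wz": 0}]}}

```text
time: 17.1
position: [0.5868, -0.3179, 0.0473]
orientation: [[-0.995, 0.104, 0.001], [0.104, 0.995, -0.0], [-0.001, -0.0, -1.0]]
force: [-0.6, -0.5, -5.1]
grip_width: 0.0552
```

Request:
{"fn": "drive_tool", "kwargs": {"rows": [{"claw": -1,"tx": 0,"ty": 0,"tz": 0,"wx": 0,"wy": 0,"wz": 0}]}}

```text
time: 17.23
position: [0.5867, -0.3178, 0.047]
orientation: [[-0.995, 0.104, 0.0], [0.104, 0.995, 0.0], [-0.0, 0.0, -1.0]]
force: [0.1, 0.4, -4.8]
grip_width: 0.0554
```

Request:
{"fn": "drive_tool", "kwargs": {"rows": [{"claw": -1,"tx": 0,"ty": 0,"tz": 0,"wx": 0,"wy": 0,"wz": 0}]}}

```text
time: 17.35
position: [0.5866, -0.3178, 0.0468]
orientation: [[-0.995, 0.104, -0.0], [0.104, 0.995, 0.0], [0.0, 0.0, -1.0]]
force: [-0.3, -0.2, -4.3]
grip_width: 0.0555
```

The readings are about 4.8 N here, against 2.2–2.6 N for the other two, so the right-hand box is the heavy one. I lower it.

Request:
{"fn": "drive_tool", "kwargs": {"rows": [{"claw": -1,"tx": 0,"ty": 0,"tz": 0.6,"wx": 0,"wy": 0,"wz": 0},{"claw": -1,"tx": 0,"ty": 0,"tz": 0.4,"wx": 0,"wy": 0,"wz": 0},{"claw": -1,"tx": 0,"ty": 0,"tz": 0.06,"wx": 0,"wy": 0,"wz": 0},{"claw": -1,"tx": 0,"ty": 0,"tz": 0,"wx": 0,"wy": 0,"wz": 0}]}}

```text
time: 17.85
position: [0.5868, -0.3179, 0.0196]
orientation: [[-0.995, 0.104, 0.0], [0.104, 0.995, -0.0], [-0.0, -0.0, -1.0]]
force: [-2.3, 0.5, -1.7]
grip_width: 0.0555
```

Request:
{"fn": "drive_tool", "kwargs": {"rows": [{"claw": 1,"tx": 0,"ty": 0,"tz": 0.02,"wx": 0,"wy": 0,"wz": 0},{"claw": 1,"tx": 0,"ty": 0,"tz": 0,"wx": 0,"wy": 0,"wz": 0},{"claw": 1,"tx": 0,"ty": 0,"tz": 0,"wx": 0,"wy": 0,"wz": 0},{"claw": 1,"tx": 0,"ty": 0,"tz": 0,"wx": 0,"wy": 0,"wz": 0},{"claw": 1,"tx": 0,"ty": 0,"tz": -0.6,"wx": 0,"wy": 0,"wz": 0},{"claw": 1,"tx": 0,"ty": 0,"tz": -1,"wx": 0,"wy": 0,"wz": 0},{"claw": 1,"tx": 0,"ty": 0,"tz": -1,"wx": 0,"wy": 0,"wz": 0},{"claw": 1,"tx": 0,"ty": 0,"tz": -0.5,"wx": 0,"wy": 0,"wz": 0},{"claw": 0,"tx": 0,"ty": 0,"tz": 0,"wx": 0,"wy": 0,"wz": 0},{"claw": 0,"tx": 0,"ty": 0,"tz": 0,"wx": 0,"wy": 0,"wz": 0},{"claw": 0,"tx": 0,"ty": 0,"tz": 0,"wx": 0,"wy": 0,"wz": 0}]}}

```text
time: 19.23
position: [0.587, -0.318, 0.1007]
orientation: [[-0.995, 0.104, 0.001], [0.104, 0.995, -0.001], [-0.001, -0.001, -1.0]]
force: [-0.3, 0.2, -0.2]
grip_width: 0.0426
```

```bash
python3 go.py 83.8 .5865 -.3185 .068; python3 - <<'E'
from station import *
import cv2; from h import *
c=capture("wrist"); cv2.imwrite("pics/w1.png",c["color"])
c=capture("scene"); cv2.imwrite("pics/s1.png",cv2.resize(c["color"][180:380,80:330],None,fx=2.4,fy=2.4))
for lo,hi in((.055,.071),(.074,.09)): print([r for r in rects(c,lo,hi,roi=(.5,.7,-.45,-.2))])
E
```

```text
level wx -0.004 wy 0.01
t 19.23 p [ 0.587  -0.318   0.1007] jaw 84.0 z [ 1.4e-03 -7.0e-04 -1.0e+00] w 0.0426 F [-0.33  0.16 -0.22] j6 -115.6
wz 0.026
shift [ 0.02 -0.02  1.31]
[(587, -317, 127, 57, -6.0, 0.0655, 971, [157, 256])]
[(587, -316, 44, 16, -6.4, 0.0805, 123, [167, 268])]
```

View pics/s1.png

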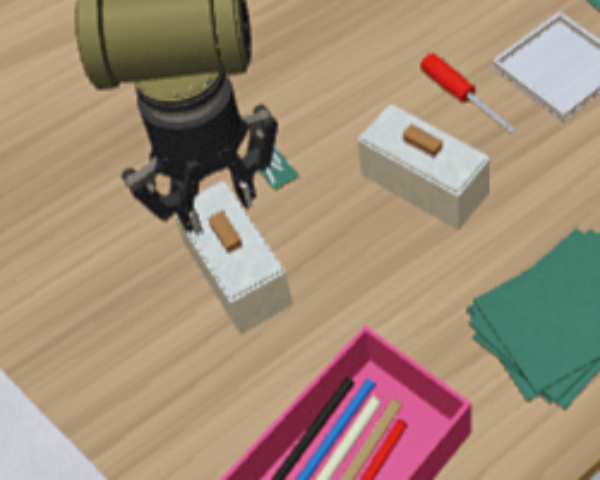

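The crop shows the gripper (about (195,150)) over the heavy box, with the lid bar at (225,230). Both boxes in view are closed. I descend and grip the bar.

Request:
{"fn": "drive_tool", "kwargs": {"rows": [{"claw": 0,"tx": 0,"ty": 0,"tz": 0.5,"wx": 0,"wy": 0,"wz": 0.02},{"claw": 0,"tx": 0,"ty": 0,"tz": 0.4,"wx": 0,"wy": 0,"wz": 0},{"claw": 0,"tx": 0,"ty": 0,"tz": 0.1,"wx": 0,"wy": 0,"wz": 0},{"claw": 0,"tx": 0,"ty": 0,"tz": 0,"wx": 0,"wy": 0,"wz": 0}]}}

```text
time: 19.82
position: [0.5865, -0.3177, 0.0722]
orientation: [[-0.994, 0.107, -0.001], [0.107, 0.994, 0.001], [0.001, 0.001, -1.0]]
force: [-0.1, 0.5, 0.3]
grip_width: 0.0427
```

Request:
{"fn": "drive_tool", "kwargs": {"rows": [{"claw": 0,"tx": 0,"ty": 0,"tz": 0.18,"wx": 0,"wy": 0,"wz": 0},{"claw": -1,"tx": 0,"ty": 0,"tz": 0,"wx": 0,"wy": 0,"wz": 0},{"claw": -1,"tx": 0,"ty": 0,"tz": 0,"wx": 0,"wy": 0,"wz": 0},{"claw": -1,"tx": 0,"ty": 0,"tz": 0,"wx": 0,"wy": 0,"wz": 0},{"claw": -1,"tx": 0,"ty": 0,"tz": 0,"wx": 0,"wy": 0,"wz": 0}]}}

```text
time: 20.45
position: [0.5869, -0.318, 0.0685]
orientation: [[-0.994, 0.107, 0.001], [0.107, 0.994, -0.0], [-0.001, -0.0, -1.0]]
force: [0.2, 0.4, -0.9]
grip_width: 0.0141
```

Request:
{"fn": "drive_tool", "kwargs": {"rows": [{"claw": -1,"tx": 0,"ty": 0,"tz": -0.3,"wx": 0,"wy": 0,"wz": 0},{"claw": -1,"tx": 0,"ty": 0,"tz": -0.5,"wx": 0,"wy": 0,"wz": 0},{"claw": -1,"tx": 0,"ty": 0,"tz": -0.5,"wx": 0,"wy": 0,"wz": 0},{"claw": -1,"tx": 0,"ty": 0,"tz": 0,"wx": 0,"wy": 0,"wz": 0}]}}

```text
time: 20.95
position: [0.5872, -0.3182, 0.1043]
orientation: [[-0.994, 0.107, 0.002], [0.107, 0.994, -0.001], [-0.002, -0.001, -1.0]]
force: [0.1, 0.2, -1.1]
grip_width: 0.0145
```

```bash
python3 go.py 83.8 .432 -.312 .105 .432 -.312 .013
```

```text
level wx -0.006 wy 0.014
t 20.95 p [ 0.5872 -0.3182  0.1043] jaw 83.8 z [ 0.0019 -0.0011 -1.    ] w 0.0145 F [ 0.12  0.24 -1.08] j6 -115.4
wz 0.004
shift [ 6.2  -0.43 -0.03]
shift [0.   0.   3.68]
```

Request:
{"fn": "drive_tool", "kwargs": {"rows": [{"claw": -1,"tx": 0.4,"ty": 0,"tz": -0.1,"wx": 0,"wy": 0,"wz": 0},{"claw": -1,"tx": 0.8,"ty": -0.1,"tz": 0,"wx": 0,"wy": 0,"wz": 0},{"claw": -1,"tx": 0.9,"ty": -0.1,"tz": 0,"wx": 0,"wy": 0,"wz": 0},{"claw": -1,"tx": 0.9,"ty": -0.1,"tz": 0,"wx": 0,"wy": 0,"wz": 0},{"claw": -1,"tx": 0.9,"ty": -0.1,"tz": 0,"wx": 0,"wy": 0,"wz": 0},{"claw": -1,"tx": 0.9,"ty": 0,"tz": 0,"wx": 0,"wy": 0,"wz": 0},{"claw": -1,"tx": 0.6,"ty": 0,"tz": 0,"wx": 0,"wy": 0,"wz": 0},{"claw": -1,"tx": 0.3,"ty": 0,"tz": 0,"wx": 0,"wy": 0,"wz": 0},{"claw": -1,"tx": 0,"ty": 0,"tz": 0,"wx": 0,"wy": 0,"wz": 0}]}}

```text
time: 22.08
position: [0.4348, -0.3109, 0.1052]
orientation: [[-0.994, 0.108, -0.001], [0.108, 0.994, 0.001], [0.001, 0.001, -1.0]]
force: [0.5, 0.6, 0.6]
grip_width: 0.0143
```

```bash
python3 go.py 83.8 .432 -.312 .0135
```

```text
level wx 0.005 wy -0.009
t 22.07 p [ 0.4348 -0.3109  0.1052] jaw 83.8 z [-1.1e-03  8.0e-04 -1.0e+00] w 0.0143 F [0.48 0.57 0.61] j6 -123.3
wz -0.0
shift [ 0.11 -0.06  3.67]
```

Request:
{"fn": "drive_tool", "kwargs": {"rows": [{"claw": -1,"tx": 0,"ty": 0,"tz": 0.5,"wx": 0,"wy": 0,"wz": 0},{"claw": -1,"tx": 0,"ty": 0,"tz": 0.9,"wx": 0,"wy": 0,"wz": 0},{"claw": -1,"tx": 0,"ty": 0,"tz": 0.9,"wx": 0,"wy": 0,"wz": 0},{"claw": -1,"tx": 0,"ty": 0,"tz": 0.7,"wx": 0,"wy": 0,"wz": 0},{"claw": -1,"tx": 0,"ty": 0,"tz": 0.2,"wx": 0,"wy": 0,"wz": 0},{"claw": -1,"tx": 0,"ty": 0,"tz": 0,"wx": 0,"wy": 0,"wz": 0}]}}

```text
time: 22.82
position: [0.436, -0.31, 0.0191]
orientation: [[-0.994, 0.106, -0.002], [0.106, 0.994, 0.002], [0.002, 0.002, -1.0]]
force: [0.1, -0.2, -1.0]
grip_width: 0.0141
```

Request:
{"fn": "drive_tool", "kwargs": {"rows": [{"claw": -1,"tx": 0,"ty": 0,"tz": 0.14,"wx": 0,"wy": 0,"wz": 0},{"claw": -1,"tx": 0,"ty": 0,"tz": 0.08,"wx": 0,"wy": 0,"wz": 0},{"claw": -1,"tx": 0,"ty": 0,"tz": 0,"wx": 0,"wy": 0,"wz": 0}]}}

```text
time: 23.2
position: [0.4366, -0.3104, 0.0144]
orientation: [[-0.994, 0.106, -0.001], [0.106, 0.994, 0.001], [0.001, 0.001, -1.0]]
force: [-0.6, -0.4, -0.0]
grip_width: 0.0144
```

Request:
{"fn": "drive_tool", "kwargs": {"rows": [{"claw": -1,"tx": 0,"ty": 0,"tz": 0.06,"wx": 0,"wy": 0,"wz": 0},{"claw": -1,"tx": 0,"ty": 0,"tz": 0.03,"wx": 0,"wy": 0,"wz": 0}]}}

```text
time: 23.45
position: [0.4368, -0.3106, 0.0125]
orientation: [[-0.994, 0.106, -0.0], [0.106, 0.994, 0.0], [0.0, 0.0, -1.0]]
force: [-0.2, 0.1, -0.6]
grip_width: 0.0143
```

Request:
{"fn": "drive_tool", "kwargs": {"rows": [{"claw": -1,"tx": 0,"ty": 0,"tz": 0.04,"wx": 0,"wy": 0,"wz": 0},{"claw": 0,"tx": 0,"ty": 0,"tz": 0,"wx": 0,"wy": 0,"wz": 0},{"claw": 0,"tx": 0,"ty": 0,"tz": 0,"wx": 0,"wy": 0,"wz": 0},{"claw": 0,"tx": 0,"ty": 0,"tz": 0,"wx": 0,"wy": 0,"wz": 0},{"claw": 0,"tx": 0,"ty": 0,"tz": -0.5,"wx": 0,"wy": 0,"wz": 0},{"claw": 0,"tx": 0,"ty": 0,"tz": -1,"wx": 0,"wy": 0,"wz": 0},{"claw": 0,"tx": 0,"ty": 0,"tz": -1,"wx": 0,"wy": 0,"wz": 0},{"claw": 0,"tx": 0,"ty": 0,"tz": -1,"wx": 0,"wy": 0,"wz": 0},{"claw": 0,"tx": 0,"ty": 0,"tz": -1,"wx": 0,"wy": 0,"wz": 0}]}}

```text
time: 24.58
position: [0.4364, -0.3103, 0.1298]
orientation: [[-0.994, 0.106, -0.001], [0.106, 0.994, 0.001], [0.001, 0.001, -1.0]]
force: [-0.5, 0.3, 0.1]
grip_width: 0.043
```

```bash
python3 go.py -6.2 .587 -.318 .145;  python3 - <<'E'
from station import *
import cv2; from h import *
c=capture("top"); cv2.imwrite("pics/t2.png",cv2.resize(c["color"][150:400,260:510],None,fx=2.4,fy=2.4))
c2=capture("scene"); cv2.imwrite("pics/s2.png",cv2.resize(c2["color"][200:380,80:280],None,fx=3,fy=3))
for q in (c,c2):
    for lo,hi in((.005,.015),(.017,.03),(.042,.054),(.054,.071)): print(lo,[r for r in rects(q,lo,hi,roi=(.34,.7,-.42,-.2))])
E
```

```text
level wx 0.005 wy -0.007
t 24.57 p [ 0.4364 -0.3103  0.1298] jaw 83.9 z [-9.e-04  8.e-04 -1.e+00] w 0.043 F [-0.55  0.35  0.1 ] j6 -123.2
wz -11.237
shift [-0.35 -6.02 -0.61]
0.005 [(590, -290, 123, 2, -6.1, 0.0093, 81, [419, 202]), (619, -331, 51, 33, -7.6, 0.0075, 109, [432, 205]), (547, -332, 32, 17, 2.3, 0.0071, 55, [438, 244]), (504, -218, 51, 29, -1.9, 0.0062, 154, [380, 259]), (436, -311, 121, 54, -6.3, 0.0088, 1218, [419, 275]), (476, -217, 29, 12, 83.7, 0.0065, 42, [380, 281])]
0.017 [(589, -290, 124, 4, -4.8, 0.0239, 104, [420, 201]), (588, -324, 113, 40, -5.3, 0.0238, 305, [430, 203]), (423, -309, 18, 14, 67.9, 0.0233, 37, [430, 307])]
0.042 [(589, -290, 123, 3, -5.7, 0.0483, 96, [424, 199]), (590, -341, 119, 33, 10.3, 0.048, 128, [438, 201]), (586, -317, 22, 19, -49.5, 0.0518, 72, [434, 225])]
0.054 [(586, -318, 124, 58, -6.0, 0.0593, 472, [425, 198]), (586, -319, 19, 18, -52.9, 0.0553, 36, [436, 225])]
0.005 [(436, -310, 125, 54, -5.9, 0.0098, 647, [128, 232]), (501, -218, 61, 30, 0.6, 0.0067, 153, [183, 240]), (541, -308, 42, 29, 82.4, 0.0074, 86, [160, 270]), (605, -326, 19, 18, 86.9, 0.0128, 25, [173, 298]), (646, -321, 59, 10, 85.2, 0.0091, 66, [178, 303])]
0.017 [(438, -309, 41, 16, -5.1, 0.0243, 92, [141, 242]), (568, -311, 87, 44, -6.1, 0.0242, 260, [158, 266]), (641, -330, 66, 31, 52.6, 0.0238, 87, [171, 300])]
0.042 [(576, -294, 117, 43, 17.2, 0.0484, 100, [155, 260]), (592, -319, 21, 10, 68.5, 0.0492, 36, [171, 282]), (642, -322, 56, 16, 84.5, 0.048, 70, [174, 296])]
0.054 [(586, -316, 128, 57, -5.7, 0.06, 353, [152, 256]), (587, -317, 19, 19, -65.4, 0.0551, 39, [171, 278])]
```

View pics/t2.png

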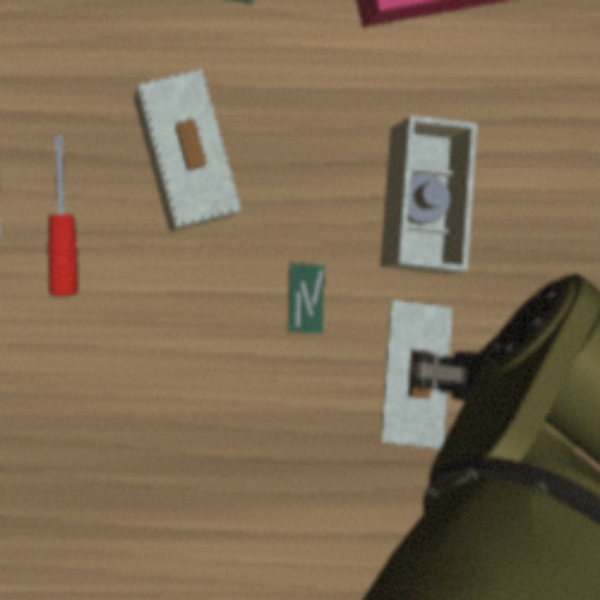

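View pics/s2.png

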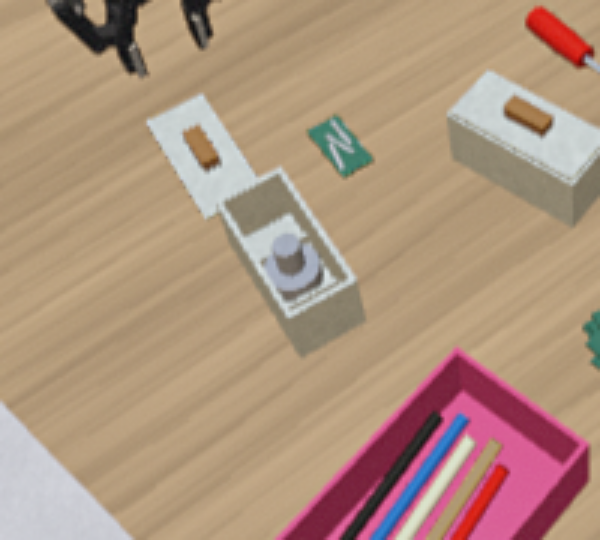

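The top crop shows the open box with the steel weight at about (430,197), and its lid flat at (418,372) with a clear gap. In the scene crop the weight stands upright at (290,260). I turn the gripper 90° to grip along the box's x.

Request:
{"fn": "drive_tool", "kwargs": {"rows": [{"claw": 0,"tx": 0,"ty": 0,"tz": 0,"wx": 0,"wy": 0,"wz": 0.95},{"claw": 0,"tx": 0,"ty": 0,"tz": 0,"wx": 0,"wy": 0,"wz": 0.95},{"claw": 0,"tx": 0,"ty": 0,"tz": 0,"wx": 0,"wy": 0,"wz": 0.95},{"claw": 0,"tx": 0,"ty": 0,"tz": 0,"wx": 0,"wy": 0,"wz": 0.95},{"claw": 0,"tx": 0,"ty": 0,"tz": 0,"wx": 0,"wy": 0,"wz": 0.95},{"claw": 0,"tx": 0,"ty": 0,"tz": 0,"wx": 0,"wy": 0,"wz": 0.95},{"claw": 0,"tx": 0,"ty": 0,"tz": 0,"wx": 0,"wy": 0,"wz": 0.95},{"claw": 0,"tx": 0,"ty": 0,"tz": 0,"wx": 0,"wy": 0,"wz": 0.95},{"claw": 0,"tx": 0,"ty": 0,"tz": 0,"wx": 0,"wy": 0,"wz": 0.95},{"claw": 0,"tx": 0,"ty": 0,"tz": 0,"wx": 0,"wy": 0,"wz": 0.95},{"claw": 0,"tx": 0,"ty": 0.5,"tz": 0,"wx": 0,"wy": 0,"wz": 0.95},{"claw": 0,"tx": 0,"ty": 1,"tz": 0,"wx": 0,"wy": 0,"wz": 0.5},{"claw": 0,"tx": 0,"ty": 1,"tz": 0,"wx": 0,"wy": 0,"wz": 0},{"claw": 0,"tx": 0,"ty": 1,"tz": 0,"wx": 0,"wy": 0,"wz": 0},{"claw": 0,"tx": 0,"ty": 0.5,"tz": 0,"wx": 0,"wy": 0,"wz": 0}]}}

```text
time: 26.55
position: [0.5367, -0.3165, 0.1293]
orientation: [[0.118, 0.993, -0.002], [0.993, -0.118, 0.001], [0.001, -0.002, -1.0]]
force: [-0.4, -0.5, 0.1]
grip_width: 0.0424
```

```bash
python3 go.py -6.2 .5865 -.3175 .135 .5865 -.3175 .028
```

```text
level wx -0.016 wy -0.008
t 26.55 p [ 0.5367 -0.3165  0.1293] jaw -6.7 z [-0.002   0.0014 -1.    ] w 0.0424 F [-0.36 -0.55  0.11] j6 -27.2
wz -0.069
shift [ 0.18  1.99 -0.23]
shift [0.   0.   4.28]
```

Request:
{"fn": "drive_tool", "kwargs": {"rows": [{"claw": 0,"tx": 0.1,"ty": 0.8,"tz": -0.1,"wx": 0,"wy": 0,"wz": -0.07},{"claw": 0,"tx": 0.1,"ty": 0.8,"tz": 0,"wx": 0,"wy": 0,"wz": 0},{"claw": 0,"tx": 0,"ty": 0.3,"tz": 0,"wx": 0,"wy": 0,"wz": 0},{"claw": 0,"tx": 0,"ty": 0,"tz": 0,"wx": 0,"wy": 0,"wz": 0}]}}

```text
time: 27.05
position: [0.5853, -0.3164, 0.13]
orientation: [[0.107, 0.994, -0.005], [0.994, -0.107, 0.003], [0.002, -0.005, -1.0]]
force: [0.6, -1.4, -0.2]
grip_width: 0.0429
```

```bash
python3 go.py -6.2 .5865 -.3175 .028
```

```text
level wx -0.035 wy -0.018
t 27.05 p [ 0.5853 -0.3164  0.13  ] jaw -6.1 z [-0.0046  0.003  -1.    ] w 0.0429 F [ 0.59 -1.37 -0.24] j6 -25.4
wz 0.006
shift [-0.04  0.05  4.08]
```

Request:
{"fn": "drive_tool", "kwargs": {"rows": [{"claw": 0,"tx": -0.04,"ty": 0.05,"tz": 0.5,"wx": -0.03,"wy": -0.02,"wz": 0},{"claw": 0,"tx": 0,"ty": 0,"tz": 0.8,"wx": 0,"wy": 0,"wz": 0},{"claw": 0,"tx": 0,"ty": 0,"tz": 0.8,"wx": 0,"wy": 0,"wz": 0},{"claw": 0,"tx": 0,"ty": 0,"tz": 0.4,"wx": 0,"wy": 0,"wz": 0},{"claw": 0,"tx": 0,"ty": 0,"tz": 0,"wx": 0,"wy": 0,"wz": 0}]}}

```text
time: 27.68
position: [0.5837, -0.3175, 0.0614]
orientation: [[0.108, 0.994, -0.003], [0.994, -0.108, 0.001], [0.001, -0.004, -1.0]]
force: [0.6, 0.6, 0.4]
grip_width: 0.0427
```

```bash
python3 go.py -6.2 .5865 -.3175 .028
```

```text
level wx -0.026 wy -0.006
t 27.68 p [ 0.5837 -0.3175  0.0614] jaw -6.2 z [-0.0035  0.0012 -1.    ] w 0.0427 F [0.6  0.61 0.38] j6 -25.4
wz -0.003
shift [0.01 0.11 1.34]
```

Request:
{"fn": "drive_tool", "kwargs": {"rows": [{"claw": 0,"tx": 0,"ty": 0.1,"tz": 0.5,"wx": -0.02,"wy": 0,"wz": 0},{"claw": 0,"tx": 0,"ty": 0,"tz": 0.5,"wx": 0,"wy": 0,"wz": 0},{"claw": 0,"tx": 0,"ty": 0,"tz": 0.1,"wx": 0,"wy": 0,"wz": 0},{"claw": 0,"tx": 0,"ty": 0,"tz": 0,"wx": 0,"wy": 0,"wz": 0}]}}

```text
time: 28.18
position: [0.5867, -0.318, 0.0327]
orientation: [[0.108, 0.994, 0.001], [0.994, -0.108, 0.0], [0.0, 0.001, -1.0]]
force: [-0.2, 0.6, 0.1]
grip_width: 0.0425
```

Request:
{"fn": "drive_tool", "kwargs": {"rows": [{"claw": 0,"tx": 0,"ty": 0,"tz": 0.16,"wx": 0,"wy": 0,"wz": 0},{"claw": -1,"tx": 0,"ty": 0,"tz": 0,"wx": 0,"wy": 0,"wz": 0},{"claw": -1,"tx": 0,"ty": 0,"tz": 0,"wx": 0,"wy": 0,"wz": 0},{"claw": -1,"tx": 0,"ty": 0,"tz": 0,"wx": 0,"wy": 0,"wz": 0},{"claw": -1,"tx": 0,"ty": 0,"tz": 0,"wx": 0,"wy": 0,"wz": 0}]}}

```text
time: 28.8
position: [0.5871, -0.3182, 0.0295]
orientation: [[0.108, 0.994, 0.002], [0.994, -0.108, -0.001], [-0.0, 0.002, -1.0]]
force: [0.0, 0.4, -0.8]
grip_width: 0.0201
```

Request:
{"fn": "drive_tool", "kwargs": {"rows": [{"claw": -1,"tx": 0,"ty": 0,"tz": -0.3,"wx": 0,"wy": 0,"wz": 0},{"claw": -1,"tx": 0,"ty": 0,"tz": -0.6,"wx": 0,"wy": 0,"wz": 0},{"claw": -1,"tx": 0,"ty": 0,"tz": -0.8,"wx": 0,"wy": 0,"wz": 0},{"claw": -1,"tx": 0,"ty": 0,"tz": -0.9,"wx": 0,"wy": 0,"wz": 0},{"claw": -1,"tx": 0,"ty": 0,"tz": -0.9,"wx": 0,"wy": 0,"wz": 0},{"claw": -1,"tx": 0,"ty": 0,"tz": -0.8,"wx": 0,"wy": 0,"wz": 0},{"claw": -1,"tx": 0,"ty": 0,"tz": -0.4,"wx": 0,"wy": 0,"wz": 0},{"claw": -1,"tx": 0,"ty": 0,"tz": 0,"wx": 0,"wy": 0,"wz": 0}]}}

```text
time: 29.8
position: [0.587, -0.3183, 0.1586]
orientation: [[0.108, 0.994, 0.006], [0.994, -0.108, -0.003], [-0.002, 0.006, -1.0]]
force: [0.2, -0.4, -2.6]
grip_width: 0.02
```

```bash
python3 go.py -6.2 .599 .106 .16 .599 .106 .032
```

```text
level wx 0.043 wy 0.016
t 29.8 p [ 0.587  -0.3183  0.1586] jaw -6.2 z [ 0.0057 -0.0029 -1.    ] w 0.02 F [ 0.17 -0.35 -2.59] j6 -25.4
wz -0.003
shift [16.92 -1.36 -0.06]
shift [0.   0.   5.12]
```

Request:
{"fn": "drive_tool", "kwargs": {"rows": [{"claw": -1,"tx": 0.4,"ty": 0,"tz": 0,"wx": 0.04,"wy": 0.02,"wz": 0},{"claw": -1,"tx": 0.8,"ty": -0.1,"tz": 0,"wx": 0,"wy": 0,"wz": 0},{"claw": -1,"tx": 0.9,"ty": -0.1,"tz": 0,"wx": 0,"wy": 0,"wz": 0},{"claw": -1,"tx": 0.9,"ty": -0.1,"tz": 0,"wx": 0,"wy": 0,"wz": 0},{"claw": -1,"tx": 0.9,"ty": -0.1,"tz": 0,"wx": 0,"wy": 0,"wz": 0},{"claw": -1,"tx": 0.9,"ty": -0.1,"tz": 0,"wx": 0,"wy": 0,"wz": 0},{"claw": -1,"tx": 0.9,"ty": -0.1,"tz": 0,"wx": 0,"wy": 0,"wz": 0},{"claw": -1,"tx": 0.9,"ty": -0.1,"tz": 0,"wx": 0,"wy": 0,"wz": 0},{"claw": -1,"tx": 0.9,"ty": -0.1,"tz": 0,"wx": 0,"wy": 0,"wz": 0},{"claw": -1,"tx": 0.9,"ty": -0.1,"tz": 0,"wx": 0,"wy": 0,"wz": 0},{"claw": -1,"tx": 0.9,"ty": -0.1,"tz": 0,"wx": 0,"wy": 0,"wz": 0},{"claw": -1,"tx": 0.9,"ty": -0.1,"tz": 0,"wx": 0,"wy": 0,"wz": 0},{"claw": -1,"tx": 0.9,"ty": -0.1,"tz": 0,"wx": 0,"wy": 0,"wz": 0}]}}

```text
time: 31.42
position: [0.5851, -0.0175, 0.1577]
orientation: [[0.106, 0.994, -0.002], [0.994, -0.106, 0.003], [0.003, -0.002, -1.0]]
force: [0.1, -0.3, -3.5]
grip_width: 0.0202
```

```bash
python3 go.py 3 .599 .106 .16 .599 .106 .032
```

```text
level wx -0.014 wy -0.019
t 31.43 p [ 0.5851 -0.0175  0.1577] jaw -6.1 z [-0.0017  0.0028 -1.    ] w 0.0202 F [ 0.09 -0.26 -3.45] j6 0.7
wz -1.138
shift [ 4.9   0.81 -0.09]
shift [0.   0.   5.12]
```

Request:
{"fn": "drive_tool", "kwargs": {"rows": [{"claw": -1,"tx": 0.9,"ty": 0,"tz": 0,"wx": 0,"wy": 0,"wz": 0},{"claw": -1,"tx": 0.9,"ty": 0,"tz": 0,"wx": 0,"wy": 0,"wz": 0},{"claw": -1,"tx": 0.9,"ty": 0,"tz": 0,"wx": 0,"wy": 0,"wz": 0},{"claw": -1,"tx": 0.8,"ty": 0,"tz": 0,"wx": 0,"wy": 0,"wz": 0},{"claw": -1,"tx": 0.5,"ty": 0,"tz": 0,"wx": 0,"wy": 0,"wz": 0},{"claw": -1,"tx": 0.2,"ty": 0,"tz": 0,"wx": 0,"wy": 0,"wz": 0},{"claw": -1,"tx": 0,"ty": 0,"tz": 0,"wx": 0,"wy": 0,"wz": 0}]}}

```text
time: 32.3
position: [0.5949, 0.0961, 0.1585]
orientation: [[0.103, 0.995, -0.001], [0.995, -0.103, 0.003], [0.003, -0.001, -1.0]]
force: [0.7, -0.9, -3.2]
grip_width: 0.0202
```

```bash
python3 go.py -6.1 .599 .106 .032
```

```text
level wx -0.007 wy -0.018
t 32.3 p [0.5949 0.0961 0.1585] jaw -5.9 z [-7.0e-04  2.7e-03 -1.0e+00] w 0.0202 F [ 0.72 -0.93 -3.21] j6 11.5
wz 0.02
shift [0.41 0.12 5.06]
```

Request:
{"fn": "drive_tool", "kwargs": {"rows": [{"claw": -1,"tx": 0.4,"ty": 0.1,"tz": 0.5,"wx": 0,"wy": 0,"wz": 0},{"claw": -1,"tx": 0,"ty": 0,"tz": 0.9,"wx": 0,"wy": 0,"wz": 0},{"claw": -1,"tx": 0,"ty": 0,"tz": 0.9,"wx": 0,"wy": 0,"wz": 0},{"claw": -1,"tx": 0,"ty": 0,"tz": 0.9,"wx": 0,"wy": 0,"wz": 0},{"claw": -1,"tx": 0,"ty": 0,"tz": 0.9,"wx": 0,"wy": 0,"wz": 0},{"claw": -1,"tx": 0,"ty": 0,"tz": 0.4,"wx": 0,"wy": 0,"wz": 0},{"claw": -1,"tx": 0,"ty": 0,"tz": 0.1,"wx": 0,"wy": 0,"wz": 0},{"claw": -1,"tx": 0,"ty": 0,"tz": 0,"wx": 0,"wy": 0,"wz": 0}]}}

```text
time: 33.3
position: [0.5988, 0.1058, 0.036]
orientation: [[0.107, 0.994, -0.002], [0.994, -0.107, 0.002], [0.002, -0.003, -1.0]]
force: [0.1, -0.4, -2.2]
grip_width: 0.0201
```

```bash
python3 go.py -6.1 .599 .106 .0295
```

```text
level wx -0.018 wy -0.016
t 33.3 p [0.5988 0.1058 0.036 ] jaw -6.2 z [-0.0023  0.0025 -1.    ] w 0.0201 F [ 0.08 -0.42 -2.22] j6 12.6
wz -0.008
shift [0.01 0.01 0.26]
```

Request:
{"fn": "drive_tool", "kwargs": {"rows": [{"claw": -1,"tx": 0,"ty": 0,"tz": 0.18,"wx": -0.02,"wy": -0.02,"wz": 0},{"claw": -1,"tx": 0,"ty": 0,"tz": 0.06,"wx": 0,"wy": 0,"wz": 0},{"claw": -1,"tx": 0,"ty": 0,"tz": 0,"wx": 0,"wy": 0,"wz": 0}]}}

```text
time: 33.67
position: [0.5995, 0.1059, 0.0312]
orientation: [[0.107, 0.994, 0.003], [0.994, -0.107, -0.001], [-0.0, 0.003, -1.0]]
force: [0.6, -0.4, -2.4]
grip_width: 0.0201
```

Request:
{"fn": "drive_tool", "kwargs": {"rows": [{"claw": -1,"tx": 0,"ty": 0,"tz": 0.04,"wx": 0,"wy": 0,"wz": 0},{"claw": -1,"tx": 0,"ty": 0,"tz": 0,"wx": 0,"wy": 0,"wz": 0}]}}

```text
time: 33.92
position: [0.5997, 0.106, 0.0304]
orientation: [[0.107, 0.994, 0.003], [0.994, -0.107, -0.0], [-0.0, 0.003, -1.0]]
force: [0.2, 0.1, -2.4]
grip_width: 0.0203
```

Request:
{"fn": "drive_tool", "kwargs": {"rows": [{"claw": -1,"tx": 0,"ty": 0,"tz": 0.05,"wx": 0,"wy": 0,"wz": 0},{"claw": -1,"tx": 0,"ty": 0,"tz": 0.03,"wx": 0,"wy": 0,"wz": 0}]}}

```text
time: 34.17
position: [0.5999, 0.106, 0.0294]
orientation: [[0.107, 0.994, 0.004], [0.994, -0.107, -0.0], [0.0, 0.004, -1.0]]
force: [-6.7, -1.0, 10.1]
grip_width: 0.0202
```

Contact with the tray floor (+10 N). I release and rise, and clear the tray sideways only once I'm high.

Request:
{"fn": "drive_tool", "kwargs": {"rows": [{"claw": 0,"tx": 0,"ty": 0,"tz": 0,"wx": 0,"wy": 0,"wz": 0},{"claw": 0,"tx": 0,"ty": 0,"tz": 0,"wx": 0,"wy": 0,"wz": 0},{"claw": 0,"tx": 0,"ty": 0,"tz": 0,"wx": 0,"wy": 0,"wz": 0},{"claw": 0,"tx": 0,"ty": 0,"tz": -0.4,"wx": 0,"wy": 0,"wz": 0},{"claw": 0,"tx": 0,"ty": 0,"tz": -0.8,"wx": 0,"wy": 0,"wz": 0},{"claw": 0,"tx": 0,"ty": 0,"tz": -1,"wx": 0,"wy": 0,"wz": 0},{"claw": 0,"tx": 0,"ty": 0,"tz": -1,"wx": 0,"wy": 0,"wz": 0},{"claw": 0,"tx": 0,"ty": 0,"tz": -1,"wx": 0,"wy": 0,"wz": 0},{"claw": 0,"tx": 0,"ty": 0,"tz": -1,"wx": 0,"wy": 0,"wz": 0},{"claw": 0,"tx": 0,"ty": -1,"tz": 0,"wx": 0,"wy": 0,"wz": 0},{"claw": 0,"tx": 0,"ty": -1,"tz": 0,"wx": 0,"wy": 0,"wz": 0},{"claw": 0,"tx": 0,"ty": -1,"tz": 0,"wx": 0,"wy": 0,"wz": 0},{"claw": 0,"tx": 0,"ty": -1,"tz": 0,"wx": 0,"wy": 0,"wz": 0},{"claw": 0,"tx": 0,"ty": -1,"tz": 0,"wx": 0,"wy": 0,"wz": 0},{"claw": 0,"tx": 0,"ty": -0.5,"tz": 0,"wx": 0,"wy": 0,"wz": 0},{"claw": 0,"tx": 0,"ty": 0,"tz": 0,"wx": 0,"wy": 0,"wz": 0},{"claw": 0,"tx": 0,"ty": 0,"tz": 0,"wx": 0,"wy": 0,"wz": 0}]}}

```text
time: 36.3
position: [0.4614, 0.1213, 0.1807]
orientation: [[0.108, 0.994, 0.024], [0.994, -0.108, 0.003], [0.005, 0.024, -1.0]]
force: [-0.2, 0.2, 0.4]
grip_width: 0.0425
```

```bash
python3 go.py -6.1; python3 - <<'E'
from station import *
import cv2; from h import *
c=capture("top"); cv2.imwrite("pics/t3.png",c["color"])
c2=capture("scene"); cv2.imwrite("pics/s3.png",c2["color"][100:360,100:450].repeat(2,0).repeat(2,1))
for q in (c,c2):
    for lo,hi in((.004,.015),(.045,.058),(.055,.071),(.074,.085)): print(lo,[r for r in rects(q,lo,hi,roi=(.36,.7,-.42,.42)) if r[2]<135])
E
```

```text
level wx 0.171 wy -0.037
t 36.3 p [0.4614 0.1213 0.1807] jaw -6.2 z [ 0.0243  0.0025 -0.9997] w 0.0425 F [-0.21  0.19  0.39] j6 16.6
wz -0.011
0.004 [(599, 105, 112, 111, -86.7, 0.0057, 993, [206, 197]), (580, 298, 121, 3, -6.0, 0.0094, 87, [137, 203]), (621, -294, 55, 2, -5.0, 0.0104, 41, [421, 203]), (588, -326, 112, 37, -5.2, 0.0058, 491, [429, 204]), (605, 78, 34, 21, 10.3, 0.0054, 62, [240, 214]), (590, 61, 33, 21, 1.1, 0.0058, 61, [249, 221]), (566, 218, 64, 30, -4.6, 0.0057, 269, [171, 224]), (564, -288, 51, 2, -6.0, 0.0102, 35, [419, 231]), (500, -218, 60, 30, -1.3, 0.0058, 293, [380, 259]), (437, -312, 122, 56, -5.9, 0.0088, 1341, [419, 274])]
0.045 [(589, -292, 124, 5, -5.5, 0.0524, 110, [424, 198]), (591, -338, 126, 45, 15.1, 0.0525, 171, [432, 199]), (605, 296, 71, 4, -5.3, 0.0521, 71, [134, 200]), (601, 105, 21, 21, -26.2, 0.0537, 92, [226, 215]), (543, 302, 47, 3, -7.4, 0.0505, 50, [131, 236])]
0.055 [(622, -111, 125, 57, 15.1, 0.0645, 1535, [317, 179]), (583, 325, 124, 58, -6.0, 0.0645, 1543, [103, 196]), (586, -318, 125, 58, -6.0, 0.0595, 451, [425, 198])]
0.074 [(622
[... 203 characters left out ...]
7]), (434, -308, 129, 55, -6.3, 0.0097, 657, [129, 232]), (500, -217, 62, 30, -3.5, 0.0064, 198, [183, 239]), (571, -311, 88, 41, -5.6, 0.006, 362, [160, 269]), (651, -323, 62, 20, 84.9, 0.0087, 73, [177, 303])]
0.045 [(601, 105, 21, 19, -24.5, 0.0538, 54, [311, 194]), (638, -130, 134, 50, 38.3, 0.0509, 173, [229, 240]), (575, -295, 122, 43, 17.2, 0.0522, 124, [153, 259]), (647, -325, 58, 15, 71.0, 0.0513, 88, [173, 295])]
0.055 [(583, 326, 128, 64, -4.6, 0.0658, 576, [345, 139]), (624, -110, 124, 57, 15.1, 0.0656, 919, [229, 224]), (586, -316, 129, 57, -6.0, 0.0602, 325, [152, 256])]
0.074 [(583, 325, 41, 17, -7.5, 0.0808, 74, [361, 145]), (623, -110, 40, 19, 16.5, 0.0804, 112, [248, 232])]
```

View pics/t3.png

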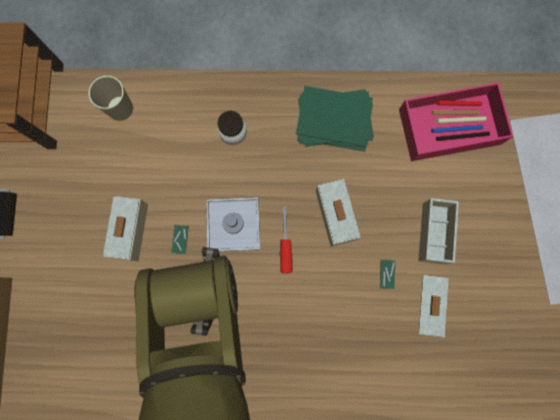

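View pics/s3.png

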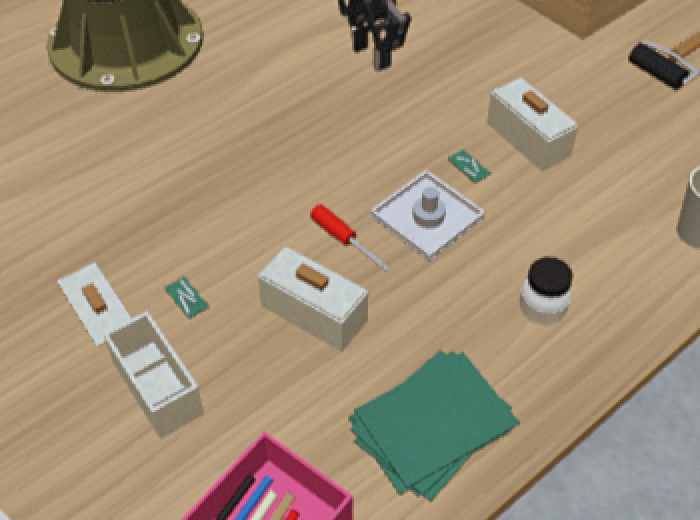

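The weight stands upright at the tray's centre: pixel (233,222) in the top view, (430,205) in the scene crop. The heavy box is open, empty and upright at (440,231), with its lid flat at (433,306). The other two boxes are closed at (122,228) and (338,212), and the gripper is clear of everything.

```bash
python3 -c "
from station import *
print(close_job())"
```

```text
the job is handed in; nothing more can be done
None
```

The steel weight is in the aluminium tray and the job is handed in. The robot's clock read about 36 s, against the 72 s limit.

- **Finding the heavy box:** I lifted all three closed boxes. The left and middle ones read about 2.6 N and 2.2 N. The right-hand one read about 4.8 N, so that was the steel.
- **Opening and moving:** I lifted off only the right-hand box's lid and laid it on the table about 0.15 m nearer the robot. I then gripped the weight by its upright and stood it in the tray.
- **Last checks:** Both cameras show the weight upright about 2 mm from the tray's centre. All three boxes are upright, the other two are closed, the lid lies flat, and the gripper touches nothing.
- **Forces:** The highest wrist force I saw was about 24 N, when I set the first box down with a slight press. The weight was set down with about 10 N. I read force only at the end of each move, so a brief peak in between could have gone unseen.
- **Disagreements:** Force readings varied by about 0.5 to 0.7 N, well below the 2 N or more between the heavy box and the others. Gripping shifted the right-hand box about 3 mm sideways. No check failed.

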